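# Tidy the waffle corner into the enamel tiers

### The arm

A 7-joint arm with a two-finger parallel gripper is mounted at the origin on the work surface. World frame = base frame: x ahead of the robot, y to its left, z up, the work surface at z = 0. Lengths are in m, angles in rad, forces in N, time in s.
With the tool pointing down it reaches from about 0.4 to 0.75 m from the base axis. Payload 19.5 kg.
Tool frame: the origin (TCP) lies midway between the tips of the shut fingers; the grasp point (between the pads) lies 19 mm behind it (tcp_to_grasp is the distance from the TCP to the grasp point, in m); z points along the fingers, y is the line along which they close (so a half turn about z gives the same grasp; the last joint's range is limited). The gripper opens to 85 mm and grips with 20 to 120 N. Pads are 22 mm wide; open, the fingers measure 114 mm over their backs; the gripper's body (76 mm by 85 mm) begins 54 mm behind the grasp point. The pads swing forward as they close: fully open they stand 13 mm farther back than shut.
Start: joints at [-1.362, 0.707, -0.028, 1.485, 0.022, 0.951, -0.075], TCP at [0.143, 0.557, 0.231] pointing down, gripper open.
Joint ranges: [-2.71, 2.71], [-0.32, 2.16], [-1.57, 1.52], [0, 2.45], [-1.46, 4.6], [0, 2.02], [-2.83, 2.83]. Speed limits (rad/s): [1.89, 1.89, 2.57, 2.57, 3.01, 3.01, 3.01].

### API

Orientations are given as a unit quaternion [w, x, y, z].
In Python, from plant import * gives the robot as it stands.
- The arm moves only by the tool drive_tool, never from a script. Its argument "deltas" is a list that holds one entry, the list of rows, each a list of 7 numbers: the turn, a rotation vector about the tool's x, y, z in rad, then the shift along the tool's x, y, z in cm, then the closure in counts, from 0 (fully open) to 255 (shut). In form: [[[ax, ay, az, dx, dy, dz, hand], ...]]. A call has 1 to 10 rows; each row is the pose to reach, as a shift and turn from the pose commanded when the call began, along the tool's axes at that moment; what a row does not reach only later rows make up. A row lasts 1/8 s, in which the tool goes at most 62.5 mm and 10.7 degrees, less where a joint would pass 70% of its speed; a pose out of reach is approached as far as the arm can. A call with a gripper value outside its range is refused whole. The fingers move at their own pace and stop on an object; "squeeze" is the grip in N (left out, the last holds). Time passes only in rows, so rows that repeat a pose let the fingers close. It gives the time, the measured TCP pose, the force, the opening and the grip force at its end, in the units of the state.
- read_state(): the state, without advancing time (a new reading comes with each control period).
- read_camera(name): name is "scene" or "side" or "wrist"; returns the picture (480x640x3 uint8, blue, green, red); there is no depth.
- camera_model(name): a dict with "camera_matrix" (3x3 intrinsics, pixels), "extrinsics" (4x4, takes a point from world to camera coordinates). Camera axes: x right, y down, z forward; pixel columns grow to the right and rows downward; lengths in m; the calibration is good to about 2 mm. A picture is of the moment at which its call begins: read the wrist's pose just before it. camera_model takes no time and is no camera call; for the wrist camera it gives the pose at the moment of the call.
- hand_in(): hands the job in; it is judged then, once.
Trained networks look in the newest picture that a camera, given by its name, has taken for a name from the list of things; names that differ only in an ending like _2 or _b are one class to them, and where a whole thing is asked for, a point or a joint stands for the part that bears it (a point fixed in the world has none). Each returns a list of dicts, best first, with "conf" (0 to 1); they miss things now and then, are a little off and sometimes report something else, mostly with a low value. They report only what shows in the picture. A call takes as long as a camera call. They do not tell look-alikes from the thing itself.
- search_frame(label, camera): "bbox" ([left, top, right, bottom] in pixels, round what is visible of it).
- spot_point(label, camera): "location" ([row, column] in pixels: a listed point, or the origin of a listed thing).
The state is a dict: "t": time; "joint_pos": joint angles; "joint_velocities": joint speeds; "joint_torque": joint torques, N m; "tool_pos": TCP position; "orientation": TCP orientation; "ft_force": force on the tool from outside, world axes, zero at the start; "moment": the same for the moment, N m; "gripper_width": finger opening in m; "grasp_force": force on a finger pad.
Only numpy, scipy, OpenCV 4.12 (cv2) and the standard library are available. Lean on these libraries where they do the work, as an engineer would, in place of code of your own. Each camera call takes 0.05 s, during which the arm holds its last target. There are 200 camera calls.

### The job

Tidy up after the waffles: press the round button on top of the two stacked enamel tiers so that the hidden drawer springs out, set the measuring scoop and the small glass dish from the ledge down level inside it, and push the drawer shut until it stays shut. Also stand every spice tin that is on the ledge upright in the long enamel tray, gently sliding the tins already there along to make room without lifting them out or tipping them. Leave everything else (the second dish on top of the tiers, the salt shaker, the brush) where it is.

Things in the scene. Friction and masses are not known exactly. Their poses are not given: they have to be found in the camera images.
- tray: long low white enamel tray fixed on the ledge, outside 66 (x) x 308 (y) x 18 mm high, walls and floor 4 mm, so 58 x 300 mm inside (room for six tins in one row along y with 24 mm to spare); origin at the centre of its underside, y along its length, z up
- stack: two white enamel tiers stacked and fixed on the ledge, 170 (x) x 190 (y) x 125 mm high; the upper tier (above 62 mm) is a drawer without handle that opens towards its -x; origin at the centre of the underside, x pointing from front to back
- drawer (a joint): how far the drawer is out: 0 shut, 0.13 m fully out; shut it is held by a latch (reads up to 0.003); released, a spring of about 2 to 3 N drives it fully out along the stack's -x and keeps it there; pushed in against the spring to its stop (up to about 10 N near the end) it latches again
- drawer_floor (a point): centre of the drawer's inner floor (moves with the drawer), same axes as the stack; 70 mm above the ledge; inside 120 (x) x 168 (y) mm, sides and back 34 mm above the floor, front panel 47 mm above it; when fully out the inside lies in front of the stack's front face
- drawer_front (a point): centre of the outer face of the drawer's front panel (moves with the drawer; panel 182 wide, 53 mm high, its upper edge 117 mm above the ledge); push here towards the stack's +x to shut it
- button (a joint): how far the latch button is pressed, 0 to 0.008 m, downwards; about 2 N to start and 5.5 N fully down; the drawer is released at about 0.005 m; the button springs back when let go
- button_top (a point): centre of the top of the round steel push button, 26 mm diameter, on the stack's upper face near the back, 50 mm to its -y side; it stands 14 mm above that face
- dish: small glass dish standing on the ledge, open top, round, 56 mm diameter, 26 mm high, walls 4 mm, about 0.08 kg; origin at the centre of its underside, z up; belongs in the drawer
- scoop: small stainless measuring scoop, about 0.06 kg, standing level: round bowl of 36 mm diameter and 24 mm height, origin at the centre of the bowl's underside; a straight handle 11 mm wide and 5 mm thick (19 to 24 mm above the ground) runs along its +x to 71 mm from the origin and ends in a foot turned down to the ground; take it across the handle, about 38 mm from the origin; belongs in the drawer
- tin1: steel spice tin, an upright cylinder of 46 mm diameter and 60 mm height with a wooden lid (top 12 mm), 0.11 to 0.2 kg; origin at the centre of its underside, z up; one of the two or three (others are absent) that stand loose on the ledge and belong in the tray
- tin2: steel spice tin, an upright cylinder of 46 mm diameter and 60 mm height with a wooden lid (top 12 mm), 0.11 to 0.2 kg; origin at the centre of its underside, z up; one of the two or three (others are absent) that stand loose on the ledge and belong in the tray
- tin3: steel spice tin, an upright cylinder of 46 mm diameter and 60 mm height with a wooden lid (top 12 mm), 0.11 to 0.2 kg; origin at the centre of its underside, z up; one of the two or three (others are absent) that stand loose on the ledge and belong in the tray
- shelved1: steel spice tin, an upright cylinder of 46 mm diameter and 60 mm height with a wooden lid (top 12 mm), 0.11 to 0.2 kg; origin at the centre of its underside, z up; one of three that stand in the tray from the start, in a row along the tray's y with uneven gaps; to be slid along the tray, not lifted out or tipped
- shelved2: steel spice tin, an upright cylinder of 46 mm diameter and 60 mm height with a wooden lid (top 12 mm), 0.11 to 0.2 kg; origin at the centre of its underside, z up; one of three that stand in the tray from the start, in a row along the tray's y with uneven gaps; to be slid along the tray, not lifted out or tipped
- shelved3: steel spice tin, an upright cylinder of 46 mm diameter and 60 mm height with a wooden lid (top 12 mm), 0.11 to 0.2 kg; origin at the centre of its underside, z up; one of three that stand in the tray from the start, in a row along the tray's y with uneven gaps; to be slid along the tray, not lifted out or tipped
- dish2: second, equal glass dish that stands on top of the stack, +y side; stays where it is
- salt: small white salt shaker, 36 mm across, 70 mm high, behind the gap between stack and tray; stays where it is
- brush: yellow silicone brush, 190 mm long, lying across in front of the robot; stays where it is
Not all that is in view belongs to the job. Leave any pink look-alike of the tin1 alone.

How it is judged:
On the way, in this order (a step that is already met when the one before it is completed fails the run):
1. the drawer has sprung out (value of joint drawer above 0.1 m), for 0.1 s.
2. dish and scoop rest level on the floor of the open drawer, let go (x of dish in the frame of drawer_floor between -0.058 and 0.058 m and y of dish in the frame of drawer_floor between -0.082 and 0.082 m and z of dish in the frame of drawer_floor between -0.005 and 0.02 m and x of scoop in the frame of drawer_floor between -0.058 and 0.058 m and y of scoop in the frame of drawer_floor between -0.082 and 0.082 m and z of scoop in the frame of drawer_floor between -0.005 and 0.02 m and angle between each of scoop, dish's own z axis and vertical below 0.35 rad and value of joint drawer above 0.08 m and contact force between each of dish, scoop and the fingers below 0.2 N), for 0.3 s.
3. the drawer is shut (value of joint drawer below 0.004 m), for 0.2 s.
At the end, for the whole second after the job is handed in: the drawer is shut and latched (under 4 mm) with the dish and the scoop level (within 0.35 rad) on its floor; every tin, both those from the ledge and the three from before, stands upright (within 0.15 rad) and still on the floor of the tray (x of dish in the frame of drawer_floor between -0.058 and 0.058 m and y of dish in the frame of drawer_floor between -0.082 and 0.082 m and z of dish in the frame of drawer_floor between -0.005 and 0.02 m and x of scoop in the frame of drawer_floor between -0.058 and 0.058 m and y of scoop in the frame of drawer_floor between -0.082 and 0.082 m and z of scoop in the frame of drawer_floor between -0.005 and 0.02 m and angle between each of scoop, dish's own z axis and vertical below 0.35 rad and value of joint drawer below 0.004 m and x of tin1 in the frame of tray between -0.012 and 0.012 m and y of tin1 in the frame of tray between -0.135 and 0.135 m and z of tin1 in the frame of tray between -0.005 and 0.012 m and angle between each of tin1, tin2, tin3, shelved1, shelved2, shelved3's own z axis and vertical below 0.15 rad and linear speed of each of tin1, tin2, tin3, shelved1, shelved2, shelved3 below 0.02 m/s and x of tin2 in the frame of tray between -0.012 and 0.012 m and y of tin2 in the frame of tray between -0.135 and 0.135 m and z of tin2 in the frame of tray between -0.005 and 0.012 m and x of tin3 in the frame of tray between -0.012 and 0.012 m and y of tin3 in the frame of tray between -0.135 and 0.135 m and z of tin3 in the frame of tray between -0.005 and 0.012 m and x of shelved1 in the frame of tray between -0.012 and 0.012 m and y of shelved1 in the frame of tray between -0.135 and 0.135 m and z of shelved1 in the frame of tray between -0.005 and 0.012 m and x of shelved2 in the frame of tray between -0.012 and 0.012 m and y of shelved2 in the frame of tray between -0.135 and 0.135 m and z of shelved2 in the frame of tray between -0.005 and 0.012 m and x of shelved3 in the frame of tray between -0.012 and 0.012 m and y of shelved3 in the frame of tray between -0.135 and 0.135 m and z of shelved3 in the frame of tray between -0.005 and 0.012 m); the robot touches nothing.
It fails at once if a tin that already stood in the tray is tipped (angle between any of shelved1, shelved2, shelved3's own z axis and vertical above 0.5 rad).
It fails at once if a tin that already stood in the tray is lifted out of it (z of any of shelved1, shelved2, shelved3 in the frame of tray above 0.03 m).
It fails at once if a tin that already stood in the tray is pressed against the tray with more than 40 N (contact force between any of shelved1, shelved2, shelved3 and tray above 40 N).
It fails at once if a bystander (second dish, salt shaker, brush) is pushed more than 5 cm from its place (distance of any of dish2, salt, brush from where it was at the start of the episode above 0.05 m).
Of tin1, tin2, tin3 only 2 to 3 are there at a start; the rules pass over those that are not, and their reading is None.
At some moment in a run one of dish, scoop may be knocked a few centimetres aside while the robot is not near it.
Once in a run the grip may slacken for a moment while it holds something.
It also fails if it takes over 210 s, if anything falls off the work surface, if the arm or the gripper's body presses on something with over 40 N, if the wrist force passes 120 N, or if a joint passes its speed limit or range.

## Working session

There is one attempt and no reset: what is moved stays moved. The work goes in short steps, Python scripts to look and compute and a tool call to move; the robot and the scene stay as the last step left them, time stands still between calls to the robot, and variables do not carry over. Pictures are saved under pics/ and viewed, at most 14 in all, crops included, and the job is handed in when it is done.

Besides the shell and the picture viewer there is one more tool, called after "Request:" as name(argument=value, ...) on one line, values as JSON. drive_tool: Moves the arm, as the interface text tells. Its arguments: {"type":"object","properties":{"deltas":{"type":"array","items":{"type":"array","items":{"type":"array","items":{"type":"number"}}}},"squeeze":{"type":"number"}},"required":["deltas"]}

```bash
mkdir -p pics; ls
python3 - <<'E'
from plant import *
import cv2,numpy as np
s=read_state();print(s['tool_pos'],s['orientation'],s['gripper_width'])
for c in ['scene','side']:
    im=read_camera(c);cv2.imwrite(f'pics/{c}0.png',im)
    m=camera_model(c);print(c,np.round(m['camera_matrix'],1).tolist(),np.round(m['extrinsics'],3).tolist())
    for l in ['tray','stack','button_top','drawer_front','dish','scoop','tin1','shelved1','salt','brush']:
        print(l,[(np.round(d['location']).tolist(),round(d['conf'],2)) for d in spot_point(l,c)])
E
```

```text
pics
[0.14264718 0.55676807 0.23083541] [-4.68392566e-05  1.25100522e-01  9.92143932e-01 -5.25381481e-04] 0.08542351040092884
scene [[499.1, 0.0, 314.1], [0.0, 499.1, 233.8], [0.0, 0.0, 1.0]] [[-0.476, 0.879, -0.018, 0.288], [0.685, 0.358, -0.635, -0.252], [-0.552, -0.315, -0.772, 1.542], [0.0, 0.0, 0.0, 1.0]]
tray [([326.0, 378.0], 0.72), ([255.0, 202.0], 0.28)]
stack [([281.0, 238.0], 0.56)]
button_top [([326.0, 383.0], 0.66), ([292.0, 420.0], 0.47)]
drawer_front []
dish [([260.0, 247.0], 0.66), ([313.0, 462.0], 0.59)]
scoop [([292.0, 423.0], 0.69)]
tin1 [([232.0, 365.0], 0.93), ([277.0, 380.0], 0.8), ([221.0, 340.0], 0.72), ([254.0, 344.0], 0.7), ([209.0, 316.0], 0.66), ([328.0, 382.0], 0.6), ([258.0, 419.0], 0.58)]
shelved1 [([309.0, 342.0], 0.92), ([338.0, 410.0], 0.71), ([328.0, 383.0], 0.6)]
salt []
brush [([259.0, 420.0], 0.64), ([261.0, 244.0], 0.27)]
side [[511.7, 0.0, 318.8], [0.0, 511.7, 238.7], [0.0, 0.0, 1.0]] [[-0.946, -0.324, -0.004, 0.482], [-0.24, 0.709, -0.663, 0.236], [0.217, -0.626, -0.749, 0.967], [0.0, 0.0, 0.0, 1.0]]
tray [([344.0, 251.0], 0.89)]
stack [([216.0, 295.0], 0.73), ([154.0, 282.0], 0.21)]
button_top [([154.0, 278.0], 0.59)]
drawer_front [([196.0, 330.0], 0.94), ([186.0, 281.0], 0.53)]
dish [([187.0, 282.0], 0.83), ([445.0, 275.0], 0.6)]
scoop [([391.0, 307.0], 0.76), ([306.0, 270.0], 0.43)]
tin1 [([301.0, 347.0], 0.9), ([344.0, 322.0], 0.9), ([265.0, 415.0], 0.86), ([293.0, 403.0], 0.71), ([321.0, 392.0], 0.71), ([252.0, 249.0], 0.52), ([310.0, 270.0], 0.18)]
shelved1 [([306.0, 270.0], 0.84), ([351.0, 248.0], 0.73), ([378.0, 235.0], 0.73)]
salt [([255.0, 248.0], 0.66), ([301.0, 347.0], 0.64)]
brush [([389.0, 364.0], 0.63)]
```

View pics/scene0.png

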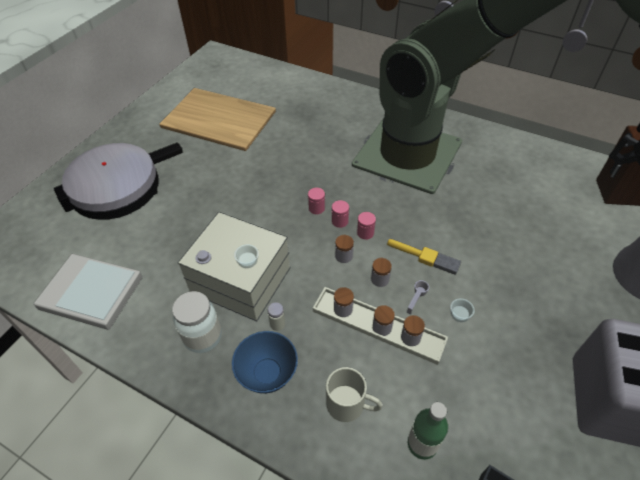

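View pics/side0.png

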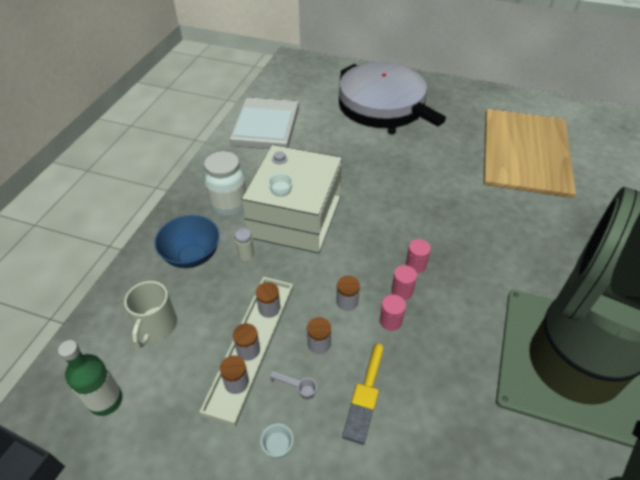

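```bash
cat > h.py <<'E'
from plant import *
import cv2,numpy as np
from scipy.spatial.transform import Rotation as R
def ray(c,uv,z,m=None):
    m=m or camera_model(c);K=np.array(m['camera_matrix']);E=np.array(m['extrinsics'])
    d=E[:3,:3].T@np.linalg.inv(K)@[uv[0],uv[1],1];o=-E[:3,:3].T@E[:3,3]
    return o+d*(z-o[2])/d[2]
def proj(c,P,m=None):
    m=m or camera_model(c);K=np.array(m['camera_matrix']);E=np.array(m['extrinsics'])
    p=K@(E[:3,:3]@np.asarray(P)+E[:3,3]);return p[:2]/p[2]
def rot(s=None):
    s=s or read_state();q=s['orientation'];return R.from_quat([q[1],q[2],q[3],q[0]])
def dlt(target,yaw=None,s=None):
    """tool-frame shift (cm) and turn to reach world TCP target pointing down with tool-y axis along angle yaw (world, mod pi)"""
    s=s or read_state();r=rot(s);p=np.array(s['tool_pos'])
    d=r.inv().apply(np.array(target)-p)*100
    if yaw is None: return np.round(d,2)
    out=[]
    for k in (0,np.pi):
        y=np.array([np.cos(yaw+k),np.sin(yaw+k),0]);z=np.array([0,0,-1.]);x=np.cross(y,z)
        out.append((r.inv()*R.from_matrix(np.c_[x,y,z])).as_rotvec())
    return np.round(min(out,key=np.linalg.norm),3),np.round(d,2)
E
python3 - <<'E'
from h import *
f=lambda c,rc,z:np.round(ray(c,(rc[1],rc[0]),z)*1000).tolist()[:2]
print('tins',f('side',(301,347),0),f('side',(344,322),0),'|',f('scene',(254,344),0),f('scene',(277,380),0))
print('pink',[f('scene',x,0) for x in[(232,365),(221,340),(209,316)]])
print('shelv',[f('side',x,.004) for x in[(306,270),(351,248),(378,235)]],[f('scene',x,.004) for x in[(309,342),(328,383),(338,410)]])
print('tray',f('side',(344,251),0),f('scene',(326,378),0))
print('traycorners top',[f('side',x,.018) for x in [(280,263),(284,293),(420,236),(410,202)]],[f('scene',x,.018) for x in [(291,325),(317,314),(336,446),(358,441)]])
print('stack top corners',[f('side',x,.125) for x in [(148,275),(158,341),(213,322),(198,246)]],[f('scene',x,.125) for x in [(215,224),(236,288),(288,256),(260,183)]])
print('button',f('side',(154,278),.139),f('scene',(254,203),.139))
print('dish',f('side',(445,275),0),f('scene',(313,462),0),'scoop',f('side',(391,307),0),f('scene',(292,423),0),'scoop end',f('side',(377,273),.02),f('scene',(309,411),.02))
print('dish2',f('side',(187,282),.125),f('scene',(260,247),.125),'salt',f('side',(255,248),0),'brush',f('side',(348,378),0.01),f('side',(440,355),0.01))
E
```

```text
tins [447.0, 1.0] [464.0, 114.0] | [444.0, 1.0] [467.0, 113.0]
pink [[351.0, 18.0], [347.0, -59.0], [338.0, -138.0]]
shelv [[592.0, 67.0], [593.0, 176.0], [592.0, 235.0]] [[596.0, 71.0], [597.0, 177.0], [592.0, 241.0]]
tray [595.0, 158.0] [595.0, 164.0]
traycorners top [[627.0, 19.0], [563.0, 8.0], [553.0, 311.0], [617.0, 314.0]] [[578.0, 16.0], [653.0, 26.0], [557.0, 312.0], [613.0, 320.0]]
stack top corners [[711.0, -275.0], [554.0, -290.0], [539.0, -108.0], [706.0, -99.0]] [[559.0, -274.0], [544.0, -101.0], [702.0, -89.0], [716.0, -278.0]]
button [689.0, -241.0] [688.0, -239.0]
dish [477.0, 323.0] [471.0, 325.0] scoop [459.0, 214.0] [458.0, 223.0] scoop end [523.0, 217.0] [529.0, 217.0]
dish2 [646.0, -155.0] [648.0, -148.0] salt [693.0, -47.0] brush [358.0, 93.0] [351.0, 275.0]
```

Run:
```python
from h import *
s=read_state()
print(dlt((.45,.25,.25),np.pi/2,s),dlt((.689,-.24,.2),np.pi/2,s))
```

```text
(array([-0.   , -0.   , -0.251]), array([-37.39, -22.11,  -1.87])) (array([-0.   , -0.   , -0.251]), array([-72.7 , -63.65,   3.13]))
```

Request:
drive_tool(deltas=[[[0,0,-0.1,-6,-3.5,-1.9,255],[0,0,-0.2,-12,-7,-1.9,255],[0,0,-0.25,-18,-10.5,-1.9,255],[0,0,-0.25,-24,-14,-1.9,255],[0,0,-0.25,-30,-18,-1.9,255],[0,0,-0.25,-37,-22,-1.9,255],[0,0,-0.25,-41,-27,-1,255],[0,0,-0.25,-45,-31.5,0,255],[0,0,-0.25,-49,-36,0,255],[0,0,-0.25,-53,-40.5,0,255]]])

```text
t: 2.35
tool_pos: [0.5325, 0.0762, 0.2326]
orientation: [0.0, 0.0, 1.0, 0.0]
ft_force: [0.6, 0.2, -0.5]
gripper_width: 0.0
grasp_force: 0.0
```

Run:
```python
from h import *
s=read_state();print(s['tool_pos'],s['t'],np.round(s['joint_pos'],2))
print(dlt((.689,-.24,.165),np.pi/2,s),dlt((.689,-.24,.132),np.pi/2,s))
```

```text
[0.53245528 0.07618801 0.23262568] 2.35 [-0.1   0.65 -0.19  1.62  0.14  0.89  1.23]
(array([ 0.   ,  0.   , -0.001]), array([-15.68, -31.61,   6.76])) (array([ 0.   ,  0.   , -0.001]), array([-15.68, -31.61,  10.06]))
```

Request:
drive_tool(deltas=[[[0,0,0,-2.6,-5.3,1,255],[0,0,0,-5.2,-10.6,2,255],[0,0,0,-7.8,-16,3,255],[0,0,0,-10.4,-21,4,255],[0,0,0,-13,-26,5,255],[0,0,0,-15.7,-31.6,6,255],[0,0,0,-15.7,-31.6,8.5,255],[0,0,0,-15.7,-31.6,9.5,255],[0,0,0,-15.7,-31.6,10,255],[0,0,0,-15.7,-31.6,10,255]]])

```text
t: 3.6
tool_pos: [0.6884, -0.2376, 0.1336]
orientation: [0.0, 0.0, 1.0, -0.0]
ft_force: [-3.4, -0.7, 4.1]
gripper_width: 0.0003
grasp_force: 2.0
```

Request:
drive_tool(deltas=[[[0,0,0,0,0,0.2,255],[0,0,0,0,0,0.3,255],[0,0,0,0,0,0.3,255],[0,0,0,0,0,-2,255],[0,0,0,0,0,-7,255],[0,0,0,2,6,-9,255],[0,0,0,4,12,-9,255],[0,0,0,6,18,-9,0],[0,0,0,9,23,-9,0],[0,0,0,12,28,-9,0]]])

```text
t: 4.85
tool_pos: [0.5675, 0.0443, 0.223]
orientation: [0.0, 0.0, 1.0, 0.0]
ft_force: [1.3, 1.0, -0.1]
gripper_width: 0.0545
grasp_force: 0.0
```

Run:
```python
from h import *
im=read_camera('side');cv2.imwrite('pics/s1.png',im)
for l in ['drawer_floor','drawer_front','scoop','dish']:
    print(l,[(np.round(d['location']).tolist(),round(d['conf'],2)) for d in spot_point(l,'side')])
```

```text
drawer_floor [([207.0, 358.0], 0.65)]
drawer_front [([209.0, 390.0], 0.62), ([308.0, 267.0], 0.33)]
scoop [([392.0, 309.0], 0.93)]
dish [([447.0, 275.0], 0.93), ([216.0, 293.0], 0.28)]
```

View pics/s1.png

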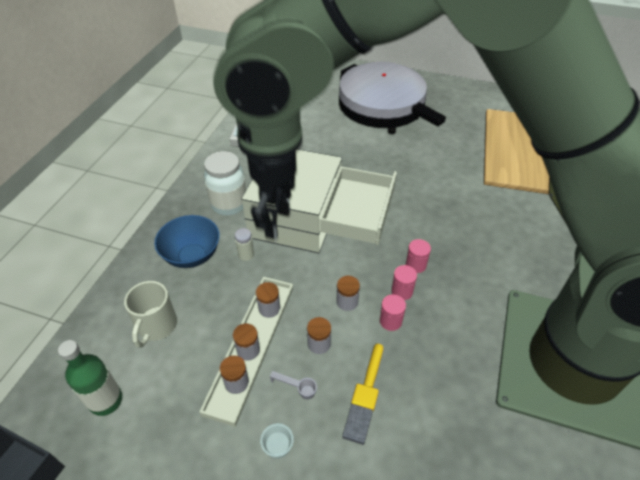

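Picture: the drawer (360,205) is fully out; scoop at (305,387) and dish at (277,440) are unmoved. Going to the scoop.

Run:
```python
from h import *
f=lambda rc,z:np.round(ray('side',(rc[1],rc[0]),z)*1000).tolist()[:2]
print('floor',f((207,358),.07),'front',f((209,390),.09),'scoop',f((392,309),0),'dish',f((447,275),0))
print(dlt((.47,.20,.18),np.pi/2))
```

```text
floor [485.0, -203.0] front [413.0, -200.0] scoop [454.0, 215.0] dish [476.0, 326.0]
(array([-0.   ,  0.001, -0.001]), array([ 9.91, 15.8 ,  4.28]))
```

Request:
drive_tool(deltas=[[[0,0,0,3,5.5,1,0],[0,0,0,6,11,2,0],[0,0,0,9,16,3,0],[0,0,0,9,16,3,0],[0,0,0,9,16,3,0]]])

```text
t: 5.72
tool_pos: [0.4797, 0.2011, 0.1927]
orientation: [0.0, 0.001, 1.0, -0.0]
ft_force: [0.6, -0.1, 0.8]
gripper_width: 0.0852
grasp_force: 0.0
```

Run:
```python
from h import *
s=read_state();print(s['tool_pos'],s['gripper_width'])
m=camera_model('wrist');E=np.array(m['extrinsics']);print(np.round(m['camera_matrix'],0).tolist(),'cam',-E[:3,:3].T@E[:3,3],np.round(E[:3,:3],2).tolist())
im=read_camera('wrist');cv2.imwrite('pics/w1.png',im)
for l,z in [('scoop',0),('dish',0),('shelved1',.004),('tin1',0)]:
    for d in spot_point(l,'wrist'): print(l,np.round(d['location']),round(d['conf'],2),np.round(ray('wrist',d['location'][::-1],z,m)*1000)[:2])
    for d in search_frame(l,'wrist'): print(l,'box',np.round(d['bbox']),round(d['conf'],2))
```

```text
[0.47965659 0.20114693 0.19266033] 0.08522509330275023
[[340.0, 0.0, 319.0], [0.0, 340.0, 241.0], [0.0, 0.0, 1.0]] cam [0.40806006 0.20102267 0.33547975] [[0.0, 1.0, -0.0], [0.96, -0.0, 0.28], [0.28, -0.0, -0.96]]
scoop [194. 336.] 0.7 [459. 218.]
scoop box [332. 296. 387. 366.] 0.66
scoop box [316. 177. 353. 271.] 0.63
dish [209. 440.] 0.89 [474. 321.]
dish box [416. 183. 476. 241.] 0.75
shelved1 [318. 290.] 0.96 [595. 168.]
shelved1 [312. 354.] 0.91 [587. 239.]
shelved1 [317. 202.] 0.46 [593.  72.]
shelved1 box [264. 301. 314. 372.] 0.77
shelved1 box [335. 296. 385. 366.] 0.69
shelved1 box [180. 301. 191. 313.] 0.56
tin1 [180. 113.] 0.96 [445.  -0.]
tin1 [65. 28.] 0.66 [344. -59.]
tin1 [ 72. 113.] 0.56 [350.  16.]
tin1 box [ 35.  20. 139. 106.] 0.82
tin1 box [183. 184. 252. 247.] 0.77
tin1 box [ 44. 157. 135. 216.] 0.64
tin1 box [ 0. 32. 54. 93.] 0.61
```

View pics/w1.png

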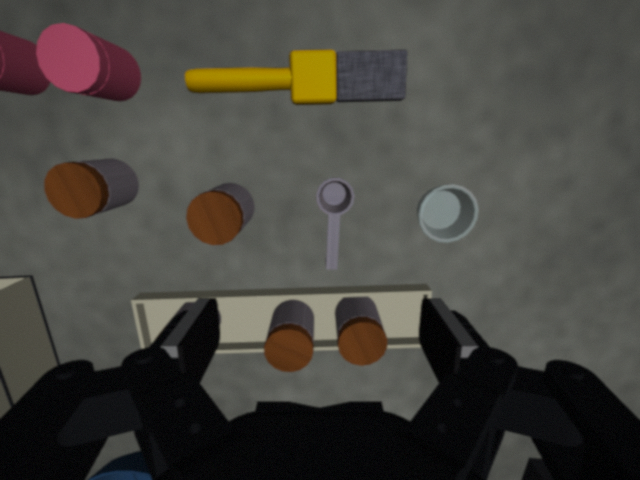

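The view shows scoop bowl (335,195) with handle end (331,268), dish (448,213), loose tins (220,217) and (90,190), brush above and a pink look-alike at (75,60).

Run:
```python
from h import *
s=read_state()
a=ray('wrist',(335,196),.024);b=ray('wrist',(331,268),.022);print(a,b,np.linalg.norm(b-a))
u=(b-a)[:2]/np.linalg.norm((b-a)[:2]);g=a[:2]+.038*u;yaw=np.arctan2(u[1],u[0]);print('g',g,'yaw',yaw)
print(dlt((g[0],g[1],.06),yaw+np.pi/2,s),dlt((g[0],g[1],.004),yaw+np.pi/2,s))
d=ray('wrist',(448,213),.026);print('dish top',d)
print('tins',ray('wrist',(220,217),.06),ray('wrist',(77,190),.06))
```

```text
[0.45692718 0.216126   0.024     ] [0.52843553 0.21318836 0.022     ] 0.07159660359806061
g [0.49489516 0.21456623] yaw -0.0410578988034153
(array([-0.  ,  0.  ,  0.04]), array([-1.6 ,  1.27, 13.27])) (array([-0.  ,  0.  ,  0.04]), array([-1.6 ,  1.27, 18.87]))
dish top [0.47247718 0.32093672 0.026     ]
tins [0.46861102 0.11945401 0.06      ] [0.44621861 0.00552031 0.06      ]
```

Request:
drive_tool(deltas=[[[0,0,0.04,-1.6,1.3,5,100],[0,0,0.04,-1.6,1.3,10,100],[0,0,0.04,-1.6,1.3,14,100],[0,0,0.04,-1.6,1.3,17,100],[0,0,0.04,-1.6,1.3,18.8,100],[0,0,0.04,-1.6,1.3,18.8,100],[0,0,0.04,-1.6,1.3,18.8,255],[0,0,0.04,-1.6,1.3,18.8,255],[0,0,0.04,-1.6,1.3,18.8,255],[0,0,0.04,-1.6,1.3,18.8,255]]], squeeze=40)

```text
t: 7.42
tool_pos: [0.4952, 0.2152, 0.0055]
orientation: [0.001, 0.02, 1.0, 0.0]
ft_force: [-0.3, -0.6, 8.7]
gripper_width: 0.0096
grasp_force: 39.2
```

Run:
```python
from h import *
s=read_state();print(s['tool_pos'],s['gripper_width'],s['grasp_force'])
th=.072-.041+.0
fl=np.array([.481,-.202]);c,sn=np.cos(.072),np.sin(.072);Rz=np.array([[c,-sn],[sn,c]])
# scoop origin local (-.027,-.045); grasp +38 along x
g=fl+Rz@[-.027+.038,-.042];print('g',g,'dish',fl+Rz@[0,.04])
for z in(.18,.12,.077): print(dlt((g[0],g[1],z),np.pi/2+.072,s))
```

```text
[0.49521643 0.21517183 0.00546723] 0.009627724164098034 39.15019869804382
g [ 0.49499289 -0.24309987] dish [ 0.47812249 -0.16210364]
(array([ 0.   ,  0.001, -0.113]), array([ -1.87, -45.78, -17.47]))
(array([ 0.   ,  0.001, -0.113]), array([ -1.87, -45.79, -11.47]))
(array([ 0.   ,  0.001, -0.113]), array([ -1.86, -45.79,  -7.17]))
```

Request:
drive_tool(deltas=[[[0,0,0,0,0,-4,255],[0,0,0,0,0,-10,255],[0,0,0,0,0,-15,255],[0,0,-0.04,0,-6,-17,255],[0,0,-0.08,0,-12,-17.5,255],[0,0,-0.11,-1,-18,-17.5,255],[0,0,-0.11,-1.9,-24,-17.5,255],[0,0,-0.11,-1.9,-30,-17.5,255],[0,0,-0.11,-1.9,-36,-17.5,255],[0,0,-0.11,-1.9,-36,-17.5,255]]], squeeze=50)

```text
t: 8.68
tool_pos: [0.498, -0.1501, 0.1798]
orientation: [-0.0, -0.031, 1.0, -0.001]
ft_force: [0.1, 1.1, -1.2]
gripper_width: 0.0099
grasp_force: 48.9
```

Run:
```python
from h import *
s=read_state();m=camera_model('wrist');im=read_camera('wrist');cv2.imwrite('pics/w2.png',im)
print(s['gripper_width'],s['grasp_force'])
for l,z in [('scoop',.175),('drawer_floor',.07),('drawer_front',.09)]:
    for d in spot_point(l,'wrist'): print(l,np.round(d['location']),round(d['conf'],2),np.round(ray('wrist',d['location'][::-1],z,m)*1000)[:2])
for z in(.18,.12,.077): print(dlt((.495,-.243,z),np.pi/2+.072,s))
```

```text
0.009903795227149837 48.90987610677257
scoop [222. 316.] 0.91 [ 462. -154.]
drawer_floor [217. 248.] 0.88 [ 486. -205.]
drawer_front [126. 243.] 0.63 [ 421. -205.]
(array([-0.002, -0.   , -0.01 ]), array([ 0.88, -9.25, -0.  ]))
(array([-0.002, -0.   , -0.01 ]), array([ 0.88, -9.24,  6.  ]))
(array([-0.002, -0.   , -0.01 ]), array([ 0.88, -9.23, 10.3 ]))
```

View pics/w2.png

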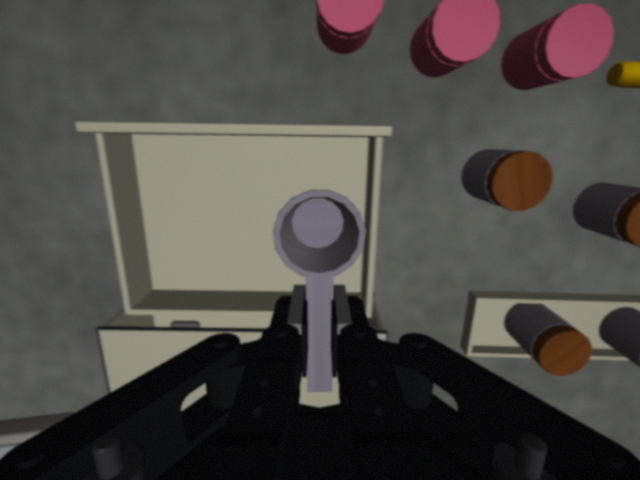

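The scoop is held level; open drawer spans cols 78–390, rows 125–328.

Run:
```python
from h import *
f=lambda p,z:np.round(ray('wrist',p,z)*1000)[:2]
print('panel top',f((78,127),.117),f((391,129),.117),'stack edge',f((98,328),.125),f((386,331),.125))
print('floor corners',f((133,133),.07),f((368,137),.07),f((150,291),.07),f((365,293),.07))
```

```text
panel top [ 431. -288.] [ 419. -109.] stack edge [ 556. -286.] [545. -97.]
floor corners [ 433. -282.] [ 424. -115.] [ 555. -278.] [ 544. -104.]
```

Request:
drive_tool(deltas=[[[0,0,-0.01,0.3,-5,0,255],[0,0,-0.01,0.5,-9,1,255],[0,0,-0.01,0.5,-9,5,255],[0,0,-0.01,0.5,-9,8,255],[0,0,-0.01,0.5,-9,9.5,255],[0,0,-0.01,0.5,-9,10.2,255],[0,0,-0.01,0.5,-9,10.3,255],[0,0,-0.01,0.5,-9,10.3,255],[0,0,-0.01,0.5,-9,10.3,150],[0,0,-0.01,0.5,-9,10.3,150]]])

```text
t: 10.12
tool_pos: [0.5004, -0.2356, 0.0771]
orientation: [0.0, -0.04, 0.999, -0.0]
ft_force: [0.6, -0.2, -0.1]
gripper_width: 0.0348
grasp_force: 0.0
```

Request:
drive_tool(deltas=[[[0,0,0,0,0,-4,140],[0,0,0,0,0,-10,100],[0,0,0.18,0,6,-11,0],[0,0,0.36,0,12,-11,0],[0,0,0.54,0,18,-11,0],[0,0,0.72,0,24,-11,0],[0,0,0.9,0,30,-11,0],[0,0,1.08,1,36,-11,0],[0,0,1.26,3,42,-11,0],[0,0,1.44,4,46,-11,0]]])

```text
t: 11.38
tool_pos: [0.4229, 0.2222, 0.1869]
orientation: [-0.0, 0.63, 0.776, 0.0]
ft_force: [0.7, -1.0, 0.3]
gripper_width: 0.0856
grasp_force: 0.0
```

Run:
```python
from h import *
s=read_state();m=camera_model('wrist');read_camera('wrist')
print(s['gripper_width'],s['tool_pos'])
for l,z in [('dish',0)]:
    for d in spot_point(l,'wrist'): print(l,np.round(d['location']),round(d['conf'],2),np.round(ray('wrist',d['location'][::-1],z,m)*1000)[:2])
    for d in search_frame(l,'wrist'): print(l,'box',np.round(d['bbox']),round(d['conf'],2))
read_camera('side')
for l,z in [('dish',0),('scoop',.07),('tin1',0)]:
    for d in spot_point(l,'side'): print(l,np.round(d['location']),round(d['conf'],2),np.round(ray('side',d['location'][::-1],z)*1000)[:2])
for z in(.1,.006): print(dlt((.474,.322,z),0,s))
```

```text
0.08559705770482823 [0.42286615 0.22217004 0.18687195]
dish [125. 393.] 0.84 [473. 320.]
dish [321. 343.] 0.69 [473. 113.]
dish box [367.  89. 433. 155.] 0.92
dish [186. 281.] 0.77 [ 707. -280.]
dish [446. 276.] 0.55 [474. 323.]
dish [300. 344.] 0.24 [453.   0.]
scoop [348. 245.] 0.29 [578. 203.]
scoop [346. 252.] 0.19 [568. 195.]
tin1 [318. 389.] 0.97 [353.  15.]
tin1 [291. 402.] 0.88 [344. -60.]
tin1 [344. 322.] 0.57 [463. 113.]
tin1 [262. 417.] 0.56 [ 330. -148.]
tin1 [302. 346.] 0.45 [448.   3.]
(array([ 0.   , -0.001,  0.207]), array([8.72, 7.05, 8.69]))
(array([ 0.   , -0.001,  0.207]), array([ 8.71,  7.05, 18.09]))
```

Request:
drive_tool(deltas=[[[0,0,0.15,4,3.5,3,0],[0,0,0.207,8.7,7,6,0],[0,0,0.207,8.7,7,11,0],[0,0,0.207,8.7,7,16,0],[0,0,0.207,8.7,7,18.6,0],[0,0,0.207,8.7,7,18.7,0],[0,0,0.207,8.7,7,18.7,255],[0,0,0.207,8.7,7,18.7,255],[0,0,0.207,8.7,7,18.7,255],[0,0,0.207,8.7,7,18.7,255]]], squeeze=40)

```text
t: 12.98
tool_pos: [0.4749, 0.3198, 0.0016]
orientation: [0.0, 0.706, 0.709, 0.001]
ft_force: [-3.6, -3.2, 17.0]
gripper_width: 0.0532
grasp_force: 38.4
```

Run:
```python
from h import *
s=read_state();print(s['gripper_width'],s['grasp_force'],s['tool_pos'])
c,sn=np.cos(.07),np.sin(.07)
t=np.array([.488,-.197])+np.array([[c,-sn],[sn,c]])@[0,.043];print(t)
for z in(.2,.077): print(dlt((t[0],t[1],z),.07,s))
```

```text
0.05323809745420361 38.36429564282298 [0.47491165 0.31978489 0.00156073]
[ 0.48499246 -0.15410531]
(array([ 0.002, -0.001, -0.066]), array([-47.37,   0.83, -19.89]))
(array([ 0.002, -0.001, -0.066]), array([-47.39,   0.81,  -7.59]))
```

Request:
drive_tool(deltas=[[[0,0,0,0,0,-2,255],[0,0,0,0,0,-7,255],[0,0,0,0,0,-13,255],[0,0,0,-2,0,-18,255],[0,0,-0.03,-8,0,-20,255],[0,0,-0.066,-14,0,-20,255],[0,0,-0.066,-20,0,-20,255],[0,0,-0.066,-26,0.4,-20,255],[0,0,-0.066,-32,0.8,-20,255],[0,0,-0.066,-32,0.8,-20,255]]], squeeze=50)

```text
t: 14.22
tool_pos: [0.4836, -0.005, 0.2012]
orientation: [0.001, 0.684, 0.729, 0.0]
ft_force: [0.3, 1.4, -1.1]
gripper_width: 0.0526
grasp_force: 52.7
```

Run:
```python
from h import *
s=read_state();m=camera_model('wrist');im=read_camera('wrist');cv2.imwrite('pics/w3.png',im)
print(s['gripper_width'],s['grasp_force'],s['tool_pos'])
for l,z in [('scoop',.07),('drawer_floor',.07),('dish',.2)]:
    for d in spot_point(l,'wrist'): print(l,np.round(d['location']),round(d['conf'],2),np.round(ray('wrist',d['location'][::-1],z,m)*1000)[:2])
for z in(.2,.0745): print(dlt((.485,-.154,z),.07,s))
```

```text
0.05260052386669627 52.71406106650829 [ 0.48355114 -0.00495673  0.2012484 ]
(array([ 0.002,  0.002, -0.007]), array([-14.88,  -0.79,   0.15]))
(array([ 0.002,  0.002, -0.007]), array([-14.86,  -0.82,  12.7 ]))
```

View pics/w3.png

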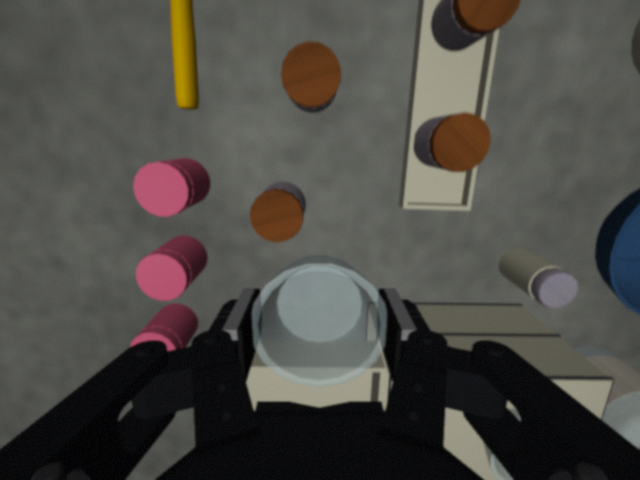

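The dish hangs level and centred (320,320) between the pads; drawer below it. Lower into the drawer.

Request:
drive_tool(deltas=[[[0,0,0,-6,-0.3,0,255],[0,0,0,-12,-0.6,0,255],[0,0,0,-14.9,-0.8,1,255],[0,0,0,-14.9,-0.8,5,255],[0,0,0,-14.9,-0.8,9,255],[0,0,0,-14.9,-0.8,11.8,255],[0,0,0,-14.9,-0.8,12.7,255],[0,0,0,-14.9,-0.8,12.7,255],[0,0,0,-14.9,-0.8,12.7,90],[0,0,0,-14.9,-0.8,12.7,50]]])

```text
t: 15.68
tool_pos: [0.4865, -0.1494, 0.0734]
orientation: [0.0, 0.682, 0.732, 0.0]
ft_force: [-0.2, -1.1, 0.1]
gripper_width: 0.0683
grasp_force: 0.0
```

Request:
drive_tool(deltas=[[[0,0,0,0,0,-1,50],[0,0,0,0,0,-6,50],[0,0,0,0,0,-12,50],[0,0,0,4,0,-18,50],[0,0,0,-2,0,-22,255],[0,0,0,-6,0,-22,255],[0,0,0,-6,0,-22,255]]])

```text
t: 16.55
tool_pos: [0.4897, -0.2125, 0.2941]
orientation: [0.001, 0.683, 0.73, -0.0]
ft_force: [-0.4, 0.8, -0.9]
gripper_width: 0.0139
grasp_force: 0.0
```

Run:
```python
from h import *
s=read_state();m=camera_model('wrist');im=read_camera('wrist');cv2.imwrite('pics/w4.png',im)
print(s['tool_pos'])
for l,z in [('scoop',.07),('drawer_floor',.07),('dish',.07),('drawer_front',.09),('tin1',0)]:
    for d in spot_point(l,'wrist'): print(l,np.round(d['location']),round(d['conf'],2),np.round(ray('wrist',d['location'][::-1],z,m)*1000)[:2])
c,sn=np.cos(.07),np.sin(.07);u=np.array([c,sn]);f=np.array([.420,-.200])
for k,z in((-.07,.25),(-.07,.09),(0,.09),(.128,.09),(.15,.09)): p=f+u*k;print(k,p,dlt((p[0],p[1],z),.07,s))
```

```text
[ 0.48965204 -0.21252721  0.29405416]
scoop [232. 292.] 0.66 [ 463. -242.]
drawer_floor [197. 313.] 0.91 [ 483. -201.]
drawer_floor [189. 433.] 0.27 [ 612. -184.]
dish [145. 322.] 0.8 [ 490. -147.]
dish [161. 498.] 0.69 [ 675. -150.]
drawer_front [200. 254.] 0.56 [ 423. -205.]
drawer_front [159. 498.] 0.23 [ 665. -148.]
tin1 [  5. 292.] 0.91 [447.  -0.]
tin1 [ 60. 205.] 0.89 [348. -62.]
tin1 [128. 194.] 0.71 [ 333. -138.]
-0.07 [ 0.35017143 -0.204896  ] (array([ 0.001,  0.002, -0.004]), array([  1.69, -13.87,   4.39]))
-0.07 [ 0.35017143 -0.204896  ] (array([ 0.001,  0.002, -0.004]), array([  1.73, -13.89,  20.39]))
0 [ 0.42 -0.2 ] (array([ 0.001,  0.002, -0.004]), array([ 1.75, -6.89, 20.39]))
0.128 [ 0.54768653 -0.19104732] (array([ 0.001,  0.002, -0.004]), array([ 1.8 ,  5.91, 20.41]))
0.15 [ 0.56963265 -0.18950857] (array([ 0.001,  0.002, -0.004]), array([ 1.81,  8.11, 20.41]))
```

View pics/w4.png

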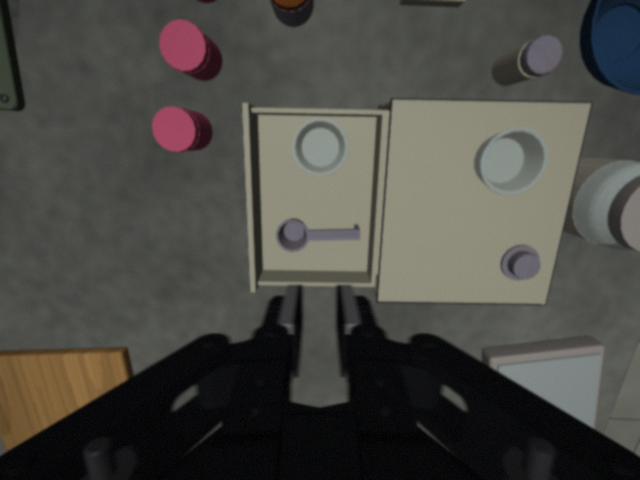

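Picture: dish (320,147) and scoop (292,235)–(358,233) lie level in the drawer; all else stands untouched. Now push the front panel.

Request:
drive_tool(deltas=[[[0,0,0,1.2,-6,2,255],[0,0,0,1.7,-11,4,255],[0,0,0,1.7,-11,10,255],[0,0,0,1.7,-11,16,255],[0,0,0,1.7,-11,20.9,255],[0,0,0,1.7,-11,20.9,255],[0,0,0,1.7,-9.5,20.9,255],[0,0,0,1.7,-8,20.9,255],[0,0,0,1.7,-6.5,20.9,255],[0,0,0,1.7,-5,20.9,255]]])

```text
t: 18.1
tool_pos: [0.4401, -0.196, 0.0864]
orientation: [0.001, 0.682, 0.732, 0.0]
ft_force: [-3.5, -2.0, -0.8]
gripper_width: 0.0
grasp_force: 1.5
```

Request:
drive_tool(deltas=[[[0,0,0,0,1.2,0,255],[0,0,0,0,2.4,0,255],[0,0,0,0,3.6,0,255],[0,0,0,0,4.8,0,255],[0,0,0,0,6,0,255],[0,0,0,0,7,0,255],[0,0,0,0,7.5,0,255],[0,0,0,0,7.5,0,255]]])

```text
t: 19.1
tool_pos: [0.5142, -0.1905, 0.0838]
orientation: [0.0, 0.682, 0.732, -0.0]
ft_force: [-2.5, -0.6, 2.2]
gripper_width: 0.0002
grasp_force: 1.2
```

Request:
drive_tool(deltas=[[[0,0,0,0,0.7,0,255],[0,0,0,0,1.2,0,255],[0,0,0,0,1.6,0,255],[0,0,0,0,1.9,0,255],[0,0,0,0,1.9,0,255]]])

```text
t: 19.73
tool_pos: [0.5294, -0.1896, 0.0837]
orientation: [-0.003, 0.682, 0.731, -0.002]
ft_force: [-27.3, -1.3, 16.2]
gripper_width: 0.0003
grasp_force: 13.9
```

Request:
drive_tool(deltas=[[[0,0,0,0,-0.3,0,255],[0,0,0,0,-2,0,255],[0,0,0,0,-6,0,255],[0,0,0,0,-8,-4,255],[0,0,0,4,-6,-10,255],[0,0,0,10,-6,-14,0],[0,0,0,10,-6,-14,0]]])

```text
t: 20.6
tool_pos: [0.4667, -0.0909, 0.2257]
orientation: [0.001, 0.681, 0.733, 0.001]
ft_force: [-1.0, -0.9, -1.8]
gripper_width: 0.0359
grasp_force: 0.0
```

Run:
```python
from h import *
s=read_state();print(s['tool_pos'],s['joint_pos'].round(2) if hasattr(s['joint_pos'],'round') else s['joint_pos'])
a=read_camera('side');b=read_camera('scene')
cv2.imwrite('pics/c.png',np.hstack([cv2.resize(a[120:330,170:420],None,fx=1.6,fy=1.6),cv2.resize(b[190:360,160:440],(400,336))]))
for c in('side','scene'):
  for d in spot_point('drawer_front',c): print(c,np.round(d['location']),round(d['conf'],2),np.round(ray(c,d['location'][::-1],.09)*1000)[:2])
for c in('side','scene'):
 for l,z in [('tin1',0),('shelved1',.004)]:
    for d in spot_point(l,c): print(c,l,np.round(d['location']),round(d['conf'],2),np.round(ray(c,d['location'][::-1],z)*1000)[:2])
```

```text
[ 0.46674328 -0.09090611  0.22567932] [-0.05  0.59  0.31  1.85 -0.26  0.74  0.47]
side [203. 367.] 0.6 [ 466. -201.]
scene [208. 274.] 0.56 [ 455. -195.]
side tin1 [265. 416.] 0.9 [ 331. -139.]
side tin1 [346. 322.] 0.86 [463. 117.]
side tin1 [293. 402.] 0.85 [342. -56.]
side tin1 [298. 344.] 0.74 [455.  -5.]
side tin1 [320. 390.] 0.6 [350.  18.]
side shelved1 [307. 269.] 0.85 [592.  70.]
side shelved1 [349. 250.] 0.62 [592. 170.]
side shelved1 [381. 237.] 0.56 [586. 238.]
scene tin1 [275. 381.] 0.92 [461. 113.]
scene tin1 [257. 343.] 0.91 [453.   3.]
scene tin1 [222. 340.] 0.88 [350. -57.]
scene tin1 [238. 278.] 0.68 [ 477. -180.]
scene tin1 [209. 318.] 0.66 [ 335. -134.]
scene tin1 [232. 365.] 0.57 [352.  18.]
scene shelved1 [337. 411.] 0.72 [588. 243.]
scene shelved1 [325. 383.] 0.7 [589. 173.]
scene shelved1 [308. 343.] 0.64 [592.  71.]
```

View pics/c.png

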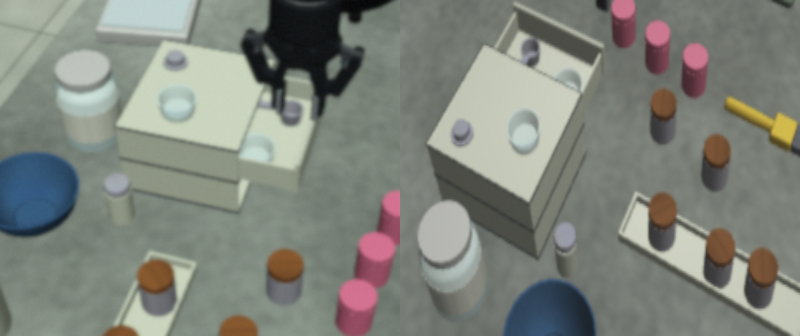

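The drawer sprang back: with the fingers closing along x the knuckles met the stack's top edge. Turn the tool a quarter and push with the narrow side.

Run:
```python
from h import *
s=read_state()
for p in((.385,-.202,.21),(.385,-.202,.088)): print(dlt(p,.07+np.pi/2,s))
```

```text
(array([-1.00e-03,  1.00e-03,  1.57e+00]), array([-10.16,  -8.81,   1.33]))
(array([-1.00e-03,  1.00e-03,  1.57e+00]), array([-10.16,  -8.8 ,  13.53]))
```

Request:
drive_tool(deltas=[[[0,0,-0.18,-2.5,-2.2,0,255],[0,0,-0.36,-5,-4.4,0,255],[0,0,-0.54,-8,-6.6,0.5,255],[0,0,-0.72,-10.2,-8.8,1,255],[0,0,-0.9,-10.2,-8.8,1,255],[0,0,-1.08,-10.2,-8.8,1,255],[0,0,-1.26,-10.2,-8.8,3,255],[0,0,-1.44,-10.2,-8.8,6,255],[0,0,-1.57,-10.2,-8.8,10,255],[0,0,-1.57,-10.2,-8.8,13.3,255]]])

```text
t: 22.25
tool_pos: [0.385, -0.2021, 0.0891]
orientation: [-0.0, -0.035, 0.999, 0.0]
ft_force: [0.6, -0.8, 0.6]
gripper_width: -0.0001
grasp_force: 0.0
```

Request:
drive_tool(deltas=[[[0,0,0,-1.5,0,0,255],[0,0,0,-3,0,0,255],[0,0,0,-4.5,0,0,255],[0,0,0,-6,0,0,255],[0,0,0,-7.5,0,0,255],[0,0,0,-9,0,0,255],[0,0,0,-10.5,0,0,255],[0,0,0,-12,0,0,255],[0,0,0,-13,0,0,255],[0,0,0,-13.5,0,0,255]]])

```text
t: 23.5
tool_pos: [0.5195, -0.1931, 0.0902]
orientation: [-0.001, -0.034, 0.999, -0.0]
ft_force: [-7.6, -6.0, 1.4]
gripper_width: -0.0002
grasp_force: 3.8
```

Request:
drive_tool(deltas=[[[0,0,0,-0.5,0,0,255],[0,0,0,-1,0,0,255],[0,0,0,-1.5,0,0,255],[0,0,0,-1.9,0,0,255],[0,0,0,-1.9,0,0,255]]])

```text
t: 24.12
tool_pos: [0.5381, -0.1916, 0.0903]
orientation: [-0.001, -0.034, 0.999, -0.0]
ft_force: [-7.3, -3.6, -0.0]
gripper_width: -0.0001
grasp_force: 3.7
```

Request:
drive_tool(deltas=[[[0,0,0,-0.3,0,0,255],[0,0,0,-0.5,0,0,255],[0,0,0,-0.7,0,0,255],[0,0,0,-0.8,0,0,255],[0,0,0,-0.8,0,0,255]]])

```text
t: 24.75
tool_pos: [0.5381, -0.1916, 0.0901]
orientation: [-0.01, -0.033, 0.999, 0.0]
ft_force: [-63.7, 1.1, 40.0]
gripper_width: 0.0002
grasp_force: 32.2
```

Request:
drive_tool(deltas=[[[0,0,0,0.8,0,0,255],[0,0,0,2,0,0,255],[0,0,0,6,0,0,255],[0,0,0,8,0,-4,255],[0,0,0,8,4,-9,255],[0,0,0,8,10,-11,0],[0,0,0,8,14,-11,0]]])

```text
t: 25.62
tool_pos: [0.4581, -0.0541, 0.2022]
orientation: [0.002, -0.035, 0.999, 0.0]
ft_force: [0.5, 0.5, -1.2]
gripper_width: 0.0355
grasp_force: 0.0
```

Run:
```python
from h import *
s=read_state();print(s['tool_pos'],np.round(s['joint_pos'],2))
a=read_camera('side');b=read_camera('scene')
cv2.imwrite('pics/c2.png',np.hstack([cv2.resize(a[120:330,170:420],None,fx=1.6,fy=1.6),cv2.resize(b[190:360,160:440],(400,336))]))
for c in('side','scene'):
 for l,z in [('drawer_front',.09),('tin1',0),('shelved1',.004)]:
    for d in spot_point(l,c): print(c,l,np.round(d['location']),round(d['conf'],2),np.round(ray(c,d['location'][::-1],z)*1000)[:2])
for z in (.16,.03): print(dlt((.464,.115,z),.033,s))
print(dlt((.593,.28,.15),.033,s),dlt((.593,.12,.2),.033,s))
```

```text
[ 0.45806982 -0.05405838  0.20218177] [ 0.15  0.59 -0.17  1.92  0.15  0.64  1.53]
side drawer_front [195. 333.] 0.83 [ 544. -203.]
side tin1 [294. 404.] 0.79 [339. -53.]
side tin1 [346. 323.] 0.74 [461. 117.]
side tin1 [262. 418.] 0.74 [ 328. -148.]
side tin1 [304. 345.] 0.57 [448.   9.]
side tin1 [319. 393.] 0.56 [346.  13.]
side shelved1 [377. 238.] 0.96 [588. 231.]
side shelved1 [351. 246.] 0.78 [596. 177.]
side shelved1 [307. 271.] 0.66 [590.  69.]
scene tin1 [234. 363.] 0.98 [359.  15.]
scene tin1 [221. 341.] 0.86 [347. -57.]
scene tin1 [207. 315.] 0.71 [ 333. -146.]
scene tin1 [276. 377.] 0.67 [466. 105.]
scene tin1 [283. 241.] 0.62 [ 644. -185.]
scene tin1 [256. 344.] 0.59 [450.   4.]
scene shelved1 [310. 345.] 0.92 [595.  77.]
scene shelved1 [335. 410.] 0.84 [585. 238.]
scene shelved1 [326. 382.] 0.76 [594. 173.]
(array([-0.002,  0.003, -1.533]), array([-1.77, 16.82,  4.23]))
(array([-0.002,  0.003, -1.533]), array([-1.73, 16.82, 17.23]))
(array([-0.002,  0.003, -1.533]), array([-15.8 ,  32.37,   5.28])) (array([-0.002,  0.003, -1.533]), array([-14.69,  16.41,   0.27]))
```

View pics/c2.png

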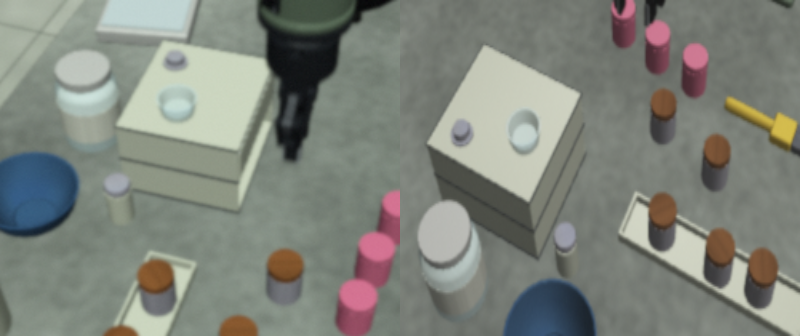

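Shut: the front is flush with the stack in both views. Now slide shelved3 (end tin) a little towards −y.

Request:
drive_tool(deltas=[[[0,0,0.18,-2,5,2,255],[0,0,0.36,-4,10,2,255],[0,0,0.54,-6,15,2,255],[0,0,0.72,-8,20,2,255],[0,0,0.9,-11,25,2,255],[0,0,1.08,-14,30,3,255],[0,0,1.26,-15.5,33,5,255],[0,0,1.44,-15.5,33,7,255],[0,0,1.6,-15.5,33,8,255],[0,0,1.6,-15.5,33,8,255]]])

```text
t: 27.28
tool_pos: [0.5892, 0.283, 0.1197]
orientation: [-0.0, 0.693, 0.721, -0.001]
ft_force: [-0.7, 0.9, 0.7]
gripper_width: 0.0001
grasp_force: 0.0
```

Run:
```python
from h import *
s=read_state();m=camera_model('wrist');im=read_camera('wrist');cv2.imwrite('pics/w5.png',im)
print(s['tool_pos'],np.round(s['joint_pos'],2))
E=np.array(m['extrinsics']);print(-E[:3,:3].T@E[:3,3])
for c in('wrist','side'):
 read_camera(c)
 for l,z in [('shelved1',.004)]:
    for d in spot_point(l,c): print(c,l,np.round(d['location']),round(d['conf'],2),np.round(ray(c,d['location'][::-1],z)*1000)[:2])
for p in((.589,.287,.12),(.589,.287,.022),(.590,.259,.022)):print(dlt(p,.033,s))
```

```text
[0.58923478 0.28296646 0.11972827] [-0.65  1.    0.38  1.29 -0.4   0.93 -0.15]
[0.58732657 0.35510186 0.2625184 ]
wrist shelved1 [284. 313.] 0.9 [587. 241.]
side shelved1 [350. 247.] 0.8 [595. 174.]
side shelved1 [382. 237.] 0.72 [585. 241.]
side shelved1 [309. 267.] 0.56 [595.  76.]
(array([-0.001,  0.001,  0.008]), array([ 0.4 , -0.01, -0.03]))
(array([-0.001,  0.001,  0.008]), array([0.42, 0.01, 9.77]))
(array([-0.001,  0.001,  0.008]), array([-2.39, -0.01,  9.78]))
```

View pics/w5.png

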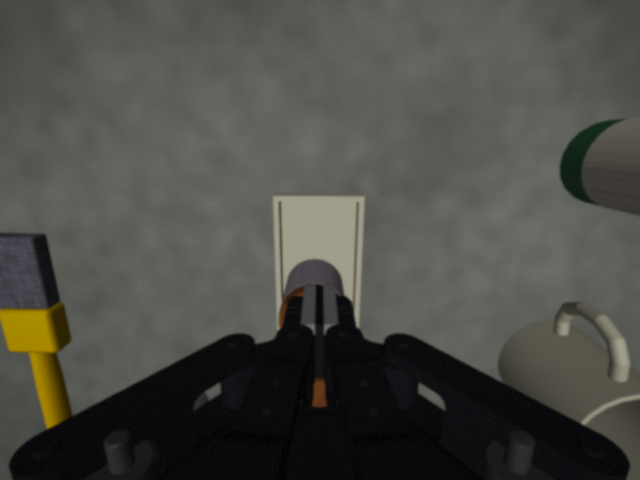

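Run:
```python
from h import *
f=lambda p,z:np.round(ray('wrist',p,z)*1000)[:2]
print('tray end',f((273,196),.018),f((365,196),.018),'tin base edge',f((314,260),.004),'side edges@row320',f((276,320),.018),f((360,320),.018))
```

```text
tray end [556. 315.] [623. 318.] tin base edge [587. 262.] side edges@row320 [559. 214.] [627. 217.]
```

Request:
drive_tool(deltas=[[[0,0,0,0.4,0,3,255],[0,0,0,0.4,0,6,255],[0,0,0,0.4,0,8.5,255],[0,0,0,0.4,0,9.6,255],[0,0,0,-0.4,0,9.6,255],[0,0,0,-1,0,9.6,255],[0,0,0,-1.5,0,9.6,255],[0,0,0,-2,0,9.6,255],[0,0,0,-2.4,0,9.6,255],[0,0,0,-2.4,0,9.6,255]]])

```text
t: 28.78
tool_pos: [0.5906, 0.2594, 0.0251]
orientation: [0.0, 0.693, 0.721, 0.0]
ft_force: [-0.2, 0.7, 4.7]
gripper_width: 0.0004
grasp_force: 0.4
```

Request:
drive_tool(deltas=[[[0,0,0,0.8,0,0,255],[0,0,0,0.8,0,-5,255],[0,0,0,0.5,0,-10.5,200],[0,0,0,-4,-4,-11,0],[0,0,0,-8,-8,-11,0],[0,0,0,-12,-12,-11,0],[0,0,0,-13.9,-13.2,-11,0],[0,0,0,-13.9,-13.2,-11,0]]])

```text
t: 29.78
tool_pos: [0.4637, 0.1147, 0.1349]
orientation: [-0.0, 0.693, 0.721, -0.0]
ft_force: [0.7, 1.3, 0.1]
gripper_width: 0.0851
grasp_force: 0.0
```

Run:
```python
from h import *
s=read_state();m=camera_model('wrist');im=read_camera('wrist');cv2.imwrite('pics/w6.png',im)
print(s['tool_pos'])
for c in('wrist','side','scene'):
 if c!='wrist':read_camera(c)
 for l,z in [('tin1',0),('shelved1',.004)]:
    for d in spot_point(l,c): print(c,l,np.round(d['location']),round(d['conf'],2),np.round(ray(c,d['location'][::-1],z)*1000)[:2])
```

```text
[0.46368712 0.11470321 0.13492835]
wrist tin1 [232. 326.] 0.82 [472. 113.]
wrist tin1 [345. 297.] 0.76 [449.   3.]
wrist tin1 [397. 192.] 0.51 [348. -60.]
wrist shelved1 [ 94. 490.] 0.63 [588. 226.]
wrist shelved1 [282. 465.] 0.6 [595.  75.]
side tin1 [346. 323.] 0.88 [461. 117.]
side tin1 [322. 389.] 0.88 [351.  22.]
side tin1 [294. 403.] 0.66 [340. -55.]
side tin1 [263. 418.] 0.65 [ 327. -146.]
side tin1 [299. 347.] 0.5 [448.  -5.]
side shelved1 [375. 239.] 0.8 [588. 226.]
side shelved1 [350. 246.] 0.75 [596. 176.]
side shelved1 [308. 269.] 0.61 [592.  72.]
scene tin1 [279. 380.] 0.75 [473. 114.]
scene tin1 [220. 340.] 0.71 [343. -61.]
scene tin1 [234. 362.] 0.71 [361.  14.]
scene tin1 [256. 340.] 0.62 [454.  -7.]
scene tin1 [206. 317.] 0.55 [ 329. -141.]
scene shelved1 [326. 383.] 0.87 [590. 175.]
scene shelved1 [307. 342.] 0.8 [592.  67.]
scene shelved1 [332. 407.] 0.71 [580. 230.]
```

View pics/w6.png

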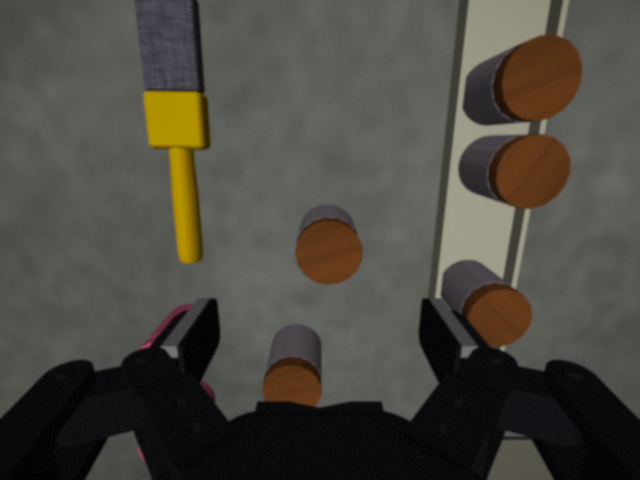

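The brown-lidded tin at (330,250) is the steel tin (pink ones are at far lower left); grasp it.

Request:
drive_tool(deltas=[[[0,0,0,0.1,0.2,4,0],[0,0,0,0.1,0.2,8,0],[0,0,0,0.1,0.2,11,0],[0,0,0,0.1,0.2,11.3,0],[0,0,0,0.1,0.2,11.3,255],[0,0,0,0.1,0.2,11.3,255],[0,0,0,0.1,0.2,11.3,255],[0,0,0,0.1,0.2,11.3,255],[0,0,0,0.1,0.2,9,255],[0,0,0,0.1,0.2,4,255]]], squeeze=50)

```text
t: 31.48
tool_pos: [0.4654, 0.1164, 0.0953]
orientation: [-0.001, 0.693, 0.721, -0.001]
ft_force: [-0.2, -0.7, -0.6]
gripper_width: 0.045
grasp_force: 51.8
```

Run:
```python
from h import *
s=read_state();print(s['tool_pos'],s['gripper_width'],s['grasp_force'])
for z in(.13,.028):print(dlt((.5905,.281,z),.033,s))
```

```text
[0.46536674 0.1163577  0.09525924] 0.04498241044495082 51.75616800785065
(array([-0.002,  0.   ,  0.007]), array([15.95, 13.16, -3.5 ]))
(array([-0.002,  0.   ,  0.007]), array([15.95, 13.18,  6.7 ]))
```

Request:
drive_tool(deltas=[[[0,0,0,3,2.5,-3,255],[0,0,0,7,6,-3.5,255],[0,0,0,11,9.5,-3.5,255],[0,0,0,15.9,13.1,-3.5,255],[0,0,0,15.9,13.1,-3.5,255],[0,0,0,15.9,13.1,0,255],[0,0,0,15.9,13.1,3,255],[0,0,0,15.9,13.1,5,255],[0,0,0,15.9,13.1,5.5,255],[0,0,0,15.9,13.1,5.5,255]]])

```text
t: 32.72
tool_pos: [0.5907, 0.2807, 0.0404]
orientation: [0.0, 0.693, 0.721, 0.0]
ft_force: [-0.9, 0.5, -1.2]
gripper_width: 0.0446
grasp_force: 52.2
```

Request:
drive_tool(deltas=[[[0,0,0,0,0,0.6,255],[0,0,0,0,0,1.1,255],[0,0,0,0,0,1.3,255],[0,0,0,0,0,1.3,255],[0,0,0,0,0,1.3,60],[0,0,0,0,0,1.3,60]]])

```text
t: 33.48
tool_pos: [0.5905, 0.2807, 0.0267]
orientation: [0.0, 0.693, 0.721, 0.0]
ft_force: [0.0, 0.2, 0.4]
gripper_width: 0.0654
grasp_force: 0.0
```

Request:
drive_tool(deltas=[[[0,0,0,0,0,-5,60],[0,0,0,0,0,-10,60],[0,0,0,-6,0,-11,255],[0,0,0,-12,0,-11,255],[0,0,0,-15.8,0,-10,255],[0,0,0,-15.8,0,-8,255],[0,0,0,-15.8,0,-8,255]]])

```text
t: 34.35
tool_pos: [0.5963, 0.1227, 0.1059]
orientation: [-0.001, 0.693, 0.721, -0.001]
ft_force: [0.6, -0.4, 0.8]
gripper_width: -0.0001
grasp_force: 0.0
```

Run:
```python
from h import *
s=read_state();print(s['tool_pos'],s['gripper_width'])
im=read_camera('wrist');cv2.imwrite('pics/w7.png',im)
f=lambda rc,z:np.round(ray('wrist',(rc[1],rc[0]),z)*1000)[:2]
for d in spot_point('shelved1','wrist'): print(np.round(d['location']),round(d['conf'],2),f(d['location'],.004))
read_camera('side')
for d in spot_point('shelved1','side'): print('side',np.round(d['location']),round(d['conf'],2),np.round(ray('side',d['location'][::-1],.004)*1000)[:2])
```

```text
[0.59632038 0.12269632 0.1058527 ] -9.930266997178629e-05
[176. 316.] 0.97 [594. 170.]
[302. 314.] 0.87 [596.  71.]
[ 92. 310.] 0.73 [588. 225.]
side [304. 268.] 0.95 [598.  63.]
side [371. 240.] 0.82 [589. 218.]
```

View pics/w7.png

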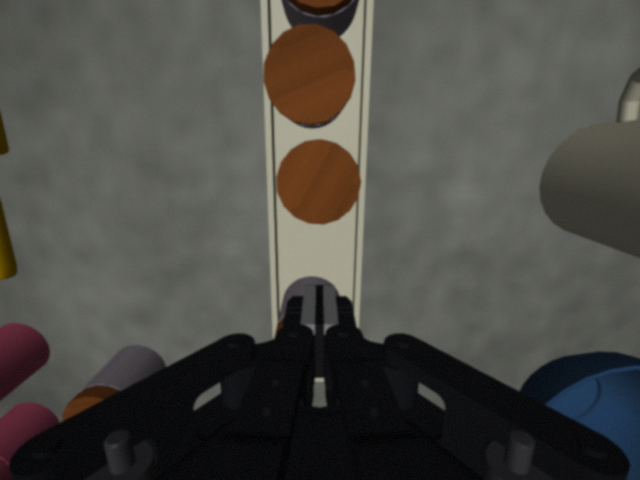

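View: lids of shelved2 (319,181) and shelved3 (310,75), placed tin beyond; shelved1 just behind the fingers (row 277 base edge). Slide shelved1 slightly.

Request:
drive_tool(deltas=[[[0,0,0,-0.2,0,4,255],[0,0,0,-0.2,0,7,255],[0,0,0,-0.2,0,8.1,255],[0,0,0,-1,0,8.1,255],[0,0,0,-1.8,0,8.1,255],[0,0,0,-2.5,0,8.1,255],[0,0,0,-3.1,0,8.1,255],[0,0,0,-3.1,0,8.1,255],[0,0,0,-2,0,8,255],[0,0,0,-2,0,3,255]]])

```text
t: 35.8
tool_pos: [0.5959, 0.1047, 0.0748]
orientation: [-0.002, 0.692, 0.722, -0.002]
ft_force: [1.0, -0.1, 1.8]
gripper_width: 0.0
grasp_force: 0.0
```

Run:
```python
from h import *
s=read_state();print(dlt((.449,.002,.14),.033,s))
```

```text
(array([-0.005, -0.   ,  0.009]), array([ -9.64, -15.14,  -6.44]))
```

Request:
drive_tool(deltas=[[[0,0,0,0,0,-5,255],[0,0,0,-3,-4,-6.5,100],[0,0,0,-6,-8,-6.5,0],[0,0,0,-9,-13,-6.5,0],[0,0,0,-9.6,-15.1,-6.5,0],[0,0,0,-9.6,-15.1,-6.5,0],[0,0,0,-9.6,-15.1,-6.5,0]]])

```text
t: 36.67
tool_pos: [0.4514, 0.0017, 0.1417]
orientation: [0.0, 0.692, 0.722, 0.0]
ft_force: [-0.1, 0.2, 0.1]
gripper_width: 0.0859
grasp_force: 0.0
```

Run:
```python
from h import *
s=read_state();print(s['tool_pos'],s['gripper_width'])
im=read_camera('wrist')
hsv=cv2.cvtColor(im,cv2.COLOR_BGR2HSV);mk=cv2.inRange(hsv,(5,120,40),(16,255,200))
n,_,st,ce=cv2.connectedComponentsWithStats(mk)
for i in range(1,n):
    if st[i,4]>400: print('brown',np.round(ce[i]),st[i],np.round(ray('wrist',ce[i],.06)*1000)[:2])
for l in('tin1','shelved1'):
 for d in spot_point(l,'wrist'): print(l,np.round(d['location']),round(d['conf'],2),np.round(ray('wrist',d['location'][::-1],.0)*1000)[:2])
print(dlt((.449,.002,.022),.033,s))
```

```text
[0.45144359 0.00166316 0.1417196 ] 0.08586252105475356
brown [584.   4.] [560   0  50  12 410] [597. 154.]
brown [539. 176.] [ 502  141   76   72 4178] [594.  57.]
brown [312. 247.] [ 280  215   64   64 3227] [447.   2.]
tin1 [229. 312.] 0.98 [446.  -1.]
tin1 [290. 198.] 0.94 [344. -62.]
shelved1 [170. 498.] 0.87 [597.  55.]
shelved1 [  6. 525.] 0.82 [594. 172.]
shelved1 [290. 587.] 0.3 [698. -48.]
(array([ 0.001, -0.   ,  0.008]), array([ 0.04, -0.25, 11.97]))
```

Request:
drive_tool(deltas=[[[0,0,0,0,-0.4,4,0],[0,0,0,0,-0.4,8,0],[0,0,0,0,-0.4,11.5,0],[0,0,0,0,-0.4,12,0],[0,0,0,0,-0.4,12,255],[0,0,0,0,-0.4,12,255],[0,0,0,0,-0.4,12,255],[0,0,0,0,-0.4,12,255],[0,0,0,0,-0.4,9,255],[0,0,0,0,-0.4,4,255]]])

```text
t: 38.08
tool_pos: [0.4462, 0.0007, 0.1028]
orientation: [-0.001, 0.693, 0.721, -0.0]
ft_force: [0.7, 0.1, -1.6]
gripper_width: 0.0448
grasp_force: 51.7
```

Run:
```python
from h import *
s=read_state();print(s['gripper_width'],s['grasp_force'])
for z in(.13,.04,.0265):print(dlt((.5965,.115,z),.033,s))
```

```text
0.044822957184935 51.71027362346649
(array([-0.001, -0.   ,  0.007]), array([10.82, 15.47, -2.74]))
(array([-0.001, -0.   ,  0.007]), array([10.82, 15.49,  6.26]))
(array([-0.001, -0.   ,  0.007]), array([10.82, 15.49,  7.61]))
```

Request:
drive_tool(deltas=[[[0,0,0,1,1.5,-3,255],[0,0,0,4,5.5,-3,255],[0,0,0,7,10,-3,255],[0,0,0,10.8,14,-3,255],[0,0,0,10.8,15.5,-2.5,255],[0,0,0,10.8,15.5,-2,255],[0,0,0,10.8,15.5,1,255],[0,0,0,10.8,15.5,4,255],[0,0,0,10.8,15.5,6,255],[0,0,0,10.8,15.5,6,255]]])

```text
t: 39.33
tool_pos: [0.5964, 0.1145, 0.0412]
orientation: [-0.0, 0.693, 0.721, -0.001]
ft_force: [0.3, -0.3, -0.9]
gripper_width: 0.0448
grasp_force: 52.0
```

Run:
```python
from h import *
s=read_state();print(s['tool_pos'],s['grasp_force'],s['gripper_width'],s['ft_force'])
```

```text
[0.5964067  0.11445888 0.04118945] 51.96834146976471 0.04484809837461254 [ 0.31562094 -0.25038246 -0.86403873]
```

Request:
drive_tool(deltas=[[[0,0,0,0,0,0.7,255],[0,0,0,0,0,1.2,255],[0,0,0,0,0,1.45,255],[0,0,0,0,0,1.45,255],[0,0,0,0,0,1.45,60],[0,0,0,0,0,1.45,60],[0,0,0,0,0,-1,60],[0,0,0,0,0,-6,60],[0,0,0,0,0,-12,60],[0,0,0,-6,-10,-18,60]]])

```text
t: 40.58
tool_pos: [0.5526, 0.0853, 0.1928]
orientation: [0.002, 0.692, 0.722, 0.002]
ft_force: [0.4, -1.0, -1.0]
gripper_width: 0.0654
grasp_force: 0.0
```

Request:
drive_tool(deltas=[[[0,0,0,-5,-5,0,60],[0,0,0,-9,-10,0,60],[0,0,0,-9,-10,0,60]]])

```text
t: 40.95
tool_pos: [0.4522, -0.0118, 0.1911]
orientation: [-0.0, 0.694, 0.72, -0.0]
ft_force: [1.2, 0.4, 1.0]
gripper_width: 0.0651
grasp_force: 0.0
```

Run:
```python
from h import *
print(read_state()['tool_pos'])
a=read_camera('side');b=read_camera('scene')
cv2.imwrite('pics/f.png',np.hstack([cv2.resize(a[130:430,170:420],(375,450)),cv2.resize(b[190:370,160:460],(425,450))]))
for c in('side','scene'):
 for l,z in [('drawer_front',.09),('shelved1',.004),('tin1',.0)]:
    for d in spot_point(l,c): print(c,l,np.round(d['location']),round(d['conf'],2),np.round(ray(c,d['location'][::-1],z)*1000)[:2])
```

```text
[ 0.45217576 -0.01183204  0.19107372]
side drawer_front [198. 332.] 0.66 [ 544. -191.]
side drawer_front [349. 247.] 0.37 [567. 213.]
side shelved1 [301. 272.] 0.71 [594.  54.]
side shelved1 [350. 246.] 0.69 [597. 175.]
side tin1 [323. 257.] 0.95 [603. 110.]
side tin1 [261. 417.] 0.91 [ 330. -151.]
side tin1 [319. 392.] 0.89 [347.  15.]
side tin1 [401. 228.] 0.88 [587. 277.]
side tin1 [291. 405.] 0.78 [338. -63.]
side tin1 [255. 247.] 0.29 [695. -47.]
scene shelved1 [327. 385.] 0.97 [592. 179.]
scene shelved1 [334. 402.] 0.85 [591. 222.]
scene shelved1 [306. 338.] 0.7 [593.  59.]
scene tin1 [234. 365.] 0.92 [357.  20.]
scene tin1 [321. 361.] 0.88 [601. 123.]
scene tin1 [344. 424.] 0.88 [589. 275.]
scene tin1 [208. 318.] 0.76 [ 331. -135.]
scene tin1 [323. 274.] 0.66 [702. -54.]
scene tin1 [222. 342.] 0.51 [347. -52.]
```

View pics/f.png

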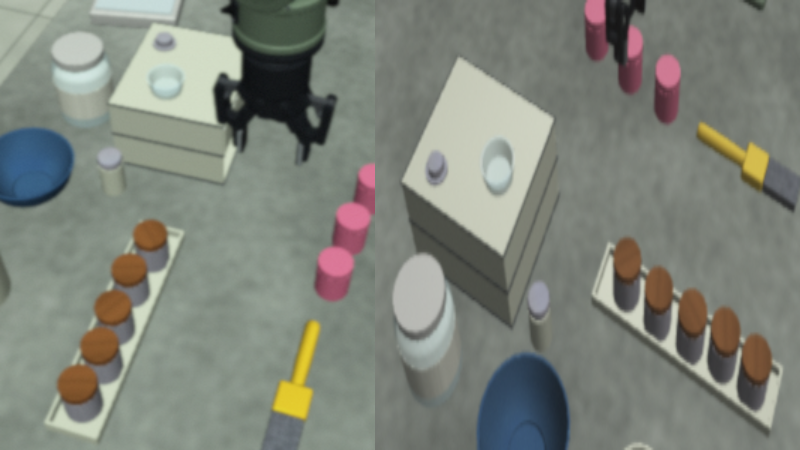

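All five tins stand upright in the tray, drawer is flush, bystanders in place.

```bash
python3 -c "
from plant import *
print(hand_in())"
```

```text
the job is handed in; nothing more can be done
None
```

I handed the job in at about 41 s: the drawer looks shut with the dish and scoop inside (both seen level before I pushed it closed, not visible since), and all five tins stand upright in the tray. The first push did not latch because the gripper met the stack's top edge; the second push did, with about 64 N of finger force at the stop, and hand-in returned no verdict.

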